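# Find the full paint bottle and hold it over the plate

### The job

Press shut the caps of both blue paint bottles in the yellow holder. Then heft them to find which is fuller: lift the bottle from the red-ringed seat straight up about 5 cm clear of the holder for a moment and set it back, then do the same with the one from the green-ringed seat. Finish holding the heavier bottle still and upright in the gripper over the middle of the single white plate, a hand's breadth above it, with the lighter one standing in its own seat, both caps shut and nothing else on the table disturbed.

Things in the scene. Friction and masses are not known exactly. Their poses are not given: they have to be found in the camera images.
- bottle_p: blue paint bottle, white label, orange flip cap; one of two. Round, 60 mm diameter, side straight from 3 to 86 mm up (grip there), 104 mm high with cap shut. Origin: centre of underside, z up. Cap hinge on its +x side, 24 mm from the axis, 99 mm up. The two look alike: one nearly empty (0.13 to 0.17 kg), one nearly full (0.39 to 0.49 kg), which cannot be seen
- bottle_q: blue paint bottle, white label, orange flip cap; the other of two. Round, 60 mm diameter, side straight from 3 to 86 mm up (grip there), 104 mm high with cap shut. Origin: centre of underside, z up. Cap hinge on its +x side, 24 mm from the axis, 99 mm up. The two look alike: one nearly empty (0.13 to 0.17 kg), one nearly full (0.39 to 0.49 kg), which cannot be seen
- bottle_p_cap (a joint): orange disc on bottle_p, 48 mm diameter, 5 mm thick, hinged at its edge about the bottle's y. 0 = shut, flat, top 104 mm above the bottle's underside; 1.0 rad = widest; starts 0.45 to 0.8. Stiff hinge (0.02 N m), stays where left; shuts when its upper face is pressed straight down by closed fingertips about 14 mm from the hinge towards the bottle's axis
- bottle_q_cap (a joint): orange disc on bottle_q, 48 mm diameter, 5 mm thick, hinged at its edge about the bottle's y. 0 = shut, flat, top 104 mm above the bottle's underside; 1.0 rad = widest; starts 0.45 to 0.8. Stiff hinge (0.02 N m), stays where left; shuts when its upper face is pressed straight down by closed fingertips about 14 mm from the hinge towards the bottle's axis
- holder: yellow holder board, fixed, 110 x 250 x 20 mm, its long side along its y axis. Two round recesses of 66 mm diameter, 12 mm deep, 130 mm apart, in each of which a bottle stands. Origin: centre of the underside
- seat_red (a point): centre of the floor of the red-ringed recess (8 mm above the table, 65 mm from the holder's centre along its +y)
- seat_green (a point): centre of the floor of the green-ringed recess (8 mm above the table, 65 mm from the holder's centre along its -y)
- plate: round white plate, fixed, 180 mm in diameter, rim 12 mm high. Origin: centre of the underside
- green_bottle: bystander: green paint bottle, 64 mm diameter, 190 mm high; origin under its centre
- teal_bottle: bystander: teal paint bottle, 64 mm diameter, 190 mm high; origin under its centre
- pink_bottle: bystander: pink paint bottle, 64 mm diameter, 190 mm high; origin under its centre
- jar: bystander: small orange jar, 54 mm diameter, 50 mm high; origin under its centre
- pastel: bystander: violet pastel stick lying flat, 70 mm long along its x, 16 mm thick; origin under its centre
- brush_cup: bystander: red plastic cup, 76 mm diameter, 100 mm high; origin under its centre

How it is judged:
By the outcome, as a careful person would: the job done as asked, in the order asked, and still so for the second after the job is handed in, while the arm keeps its last pose, push and grip.
It also fails if it takes over 72 s, if anything falls off the work surface, if the arm or the gripper's body presses on something with over 40 N, if the wrist force passes 120 N, or if a joint passes its speed limit or range.

### The arm

A 7-joint arm with a two-finger parallel gripper is mounted at the origin on the work surface. World frame = base frame: x ahead of the robot, y to its left, z up, the work surface at z = 0. Lengths are in m, angles in degrees, forces in N, time in s.
With the tool pointing down it reaches from about 0.4 to 0.875 m from the base axis. Payload 4.4 kg.
Tool frame: the origin (TCP) lies on the centre line of the jaws, within the pads' length; the fingertips stand 17 mm ahead of it and the grasp point (between the pads) lies 2 mm behind it (robot.finger_overhang is the distance from the TCP to the fingertips, in m); z points along the fingers, y is the line along which they close (so a half turn about z gives the same grasp; the last joint's range is limited). The gripper opens to 85 mm and grips with 20 to 120 N. Pads are 22 mm wide; open, the fingers measure 114 mm over their backs; the gripper's body (76 mm by 85 mm) begins 54 mm behind the grasp point. The pads swing forward as they close: fully open they stand 13 mm farther back than shut.
Start: joints at [-70.921, 36.005, 2.206, 86.941, -1.547, 57.084, -1.146], TCP at [0.252, 0.599, 0.248] pointing down, gripper open.
Joint ranges: [-175.42, 175.42], [-21.48, 121.26], [-71.46, 75.88], [10.55, 141.38], [-63.04, 243.04], [13.31, 113.54], [-168.57, 168.57]. Speed limits (degrees/s): [147.25, 147.25, 180, 180, 180, 180, 180].

### API

Orientations are given as [roll, pitch, yaw] about the fixed x, y, z axes, in that order (R = Rz(yaw) Ry(pitch) Rx(roll)).
In Python, from rig import robot, cams gives the robot as it stands. The module is installed in compiled form; this text tells all that it offers.
- The arm moves only by the tool apply_moves, never from a script. Its argument "motion" is a list of rows, each a list of 3 entries, a list of its own where there are three numbers: the opening, from -1 (shut) to 1 (fully open), then the shift along the tool's x, y, z in units of 0.2 m (1.0 is 0.2 m), then the turn, a rotation vector about the tool's x, y, z in units of 90 degrees (1.0 is 90 degrees). In form: [[hand, [tx, ty, tz], [rx, ry, rz]], ...]. A call has 1 to 8 rows; each row is the pose to reach, as a shift and turn from the pose commanded when the call began, along the tool's axes at that moment; what a row does not reach only later rows make up. A row lasts 1/10 s, in which the tool goes at most 50 mm and 8.59 degrees, less where a joint would pass 70% of its speed; a pose out of reach is approached as far as the arm can. A call with a number of a shift or a turn outside -1 to 1 is refused whole. A call with a gripper value outside its range is refused whole. The fingers move at their own pace and stop on an object; "grip_force" is the grip in N (left out, the last holds). Time passes only in rows, so rows that repeat a pose let the fingers close. It gives the time, the measured TCP pose, the force, the opening and the grip force at its end, in the units of the state.
- robot.get_state(): the state, without advancing time (a new reading comes with each control period).
- cams.snapshot(name): name is "side" or "top"; returns a dict with "image" (480x640x3 uint8, blue, green, red), "fx", "fy", "cx", "cy" (pixels), "pose" (4x4, takes a point from camera to world coordinates). Camera axes: x right, y up, looking along -z (the intrinsics and any distortion apply to the point x, -y, -z); pixel columns grow to the right and rows downward; lengths in m; the calibration is good to about 2 mm. A picture is of the moment at which its call begins. There is no depth.
- robot.finish_job(): hands the job in; it is judged then, once.
The state is a dict: "t": time; "joints": joint angles; "dq": joint speeds; "tau": joint torques, N m; "tool_pos": TCP position; "tool_rot": TCP orientation; "wrist_force": force on the tool from outside, world axes, zero at the start; "moment": the same for the moment, N m; "grip_width": opening from 0.0 (shut) to 1.0 (fully open); "grip_force": force on a finger pad.
Only numpy, scipy, OpenCV 4.12 (cv2) and the standard library are available. Lean on these libraries where they do the work, as an engineer would, in place of code of your own. Each camera call takes 0.05 s, during which the arm holds its last target. There are 200 camera calls.

## Working session

There is one attempt and no reset: what is moved stays moved. The work goes in short steps, Python scripts to look and compute and a tool call to move; the robot and the scene stay as the last step left them, time stands still between calls to the robot, and variables do not carry over. Pictures are saved under pics/ and viewed, at most 10 in all, crops included, and the job is handed in when it is done.

Besides the shell and the picture viewer there is one more tool, called by a JSON object that holds its "api" and its "payload", one argument or row to a line. apply_moves: Moves the arm, as the interface text tells. Its arguments: {"type":"object","properties":{"motion":{"type":"array","items":{"type":"array"}},"grip_force":{"type":"number"}},"required":["motion"]}

```bash
mkdir -p pics; python3 - <<'E'
from rig import robot,cams
import cv2,numpy as np
s=robot.get_state()
print({k:np.round(v,3).tolist() for k,v in s.items()},robot.finger_overhang)
for n in("side","top"):
    d=cams.snapshot(n);cv2.imwrite(f"pics/{n}0.png",d["image"])
    print(n,{k:np.round(v,4).tolist() for k,v in d.items() if k!="image"})
E
```

```text
{'t': 0.0, 'joints': [-70.921, 36.06, 2.201, 86.996, -1.545, 57.082, -1.149], 'dq': [-0.04, 0.023, 0.062, 0.031, 0.021, -0.04, -0.071], 'tau': [-0.001, -56.34, 1.226, -19.345, 0.011, 0.011, -0.0], 'tool_pos': [0.252, 0.598, 0.247], 'tool_rot': [-179.891, 0.002, 157.15], 'wrist_force': [0.252, 0.249, 0.014], 'moment': [0.046, 0.019, 0.022], 'grip_force': 0.0, 'grip_width': 0.995} 0.017
side {'fx': 474.5946, 'fy': 474.5946, 'cx': 316.5997, 'cy': 235.0008, 'pose': [[0.9071, 0.2428, -0.3438, 0.139], [-0.4205, 0.5551, -0.7177, -0.7988], [0.0166, 0.7956, 0.6056, 0.7686], [0.0, 0.0, 0.0, 1.0]]}
top {'fx': 521.1723, 'fy': 521.1723, 'cx': 315.6854, 'cy': 242.9472, 'pose': [[-0.0013, 0.9971, -0.0761, 0.4214], [-1.0, -0.0014, -0.0005, -0.0207], [-0.0006, 0.0761, 0.9971, 1.5511], [0.0, 0.0, 0.0, 1.0]]}
```

View pics/side0.png

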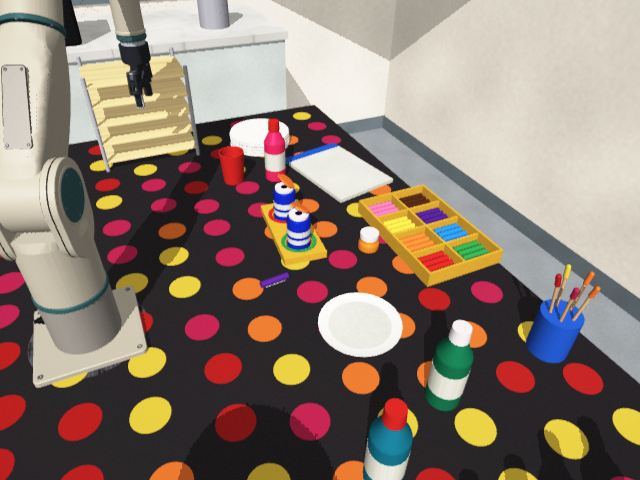

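View pics/top0.png

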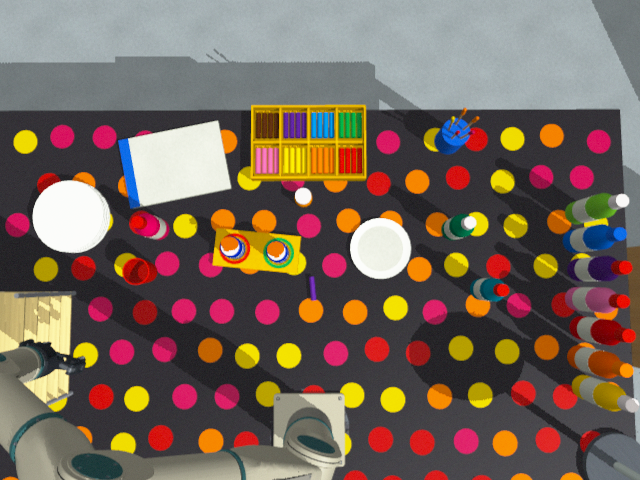

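The side view shows the holder with two bottles at about (293,230), the red ring at the back and green in front. The single plate is at (360,324), and the stack of plates at (260,135) is a decoy. In the top view the holder is at (257,251), the single plate at (380,248), red cup at (138,271), pink bottle at (150,225), jar at (303,197) and pastel at (312,288).

```bash
cat > h.py <<'E'
from rig import robot,cams
import cv2,numpy as np
def ray(d,u,v):
    P=d["pose"];r=P[:3,:3]@np.array([(u-d["cx"])/d["fx"],-(v-d["cy"])/d["fy"],-1.])
    return P[:3,3],r/np.linalg.norm(r)
def plane(d,u,v,z):
    o,r=ray(d,u,v);return o+r*(z-o[2])/r[2]
def tri(d1,p1,d2,p2):
    A=np.zeros((3,3));b=np.zeros(3)
    for d,p in((d1,p1),(d2,p2)):
        o,r=ray(d,*p);M=np.eye(3)-np.outer(r,r);A+=M;b+=M@o
    return np.linalg.solve(A,b)
def proj(d,X):
    P=d["pose"];c=P[:3,:3].T@(np.asarray(X)-P[:3,3])
    return np.array([d["cx"]+d["fx"]*c[0]/-c[2],d["cy"]-d["fy"]*c[1]/-c[2]])
E
python3 - <<'E'
from h import *
t=cv2.imread("pics/top0.png");s=cv2.imread("pics/side0.png")
a=cv2.resize(t[215:285,200:320],None,fx=6.6,fy=6.6,interpolation=cv2.INTER_CUBIC)
b=cv2.resize(s[165:275,250:340],None,fx=5.4,fy=5.4,interpolation=cv2.INTER_CUBIC)
cv2.imwrite("pics/ct.png",a);cv2.imwrite("pics/cs.png",b)
E
```

```text
(no output)
```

View pics/ct.png

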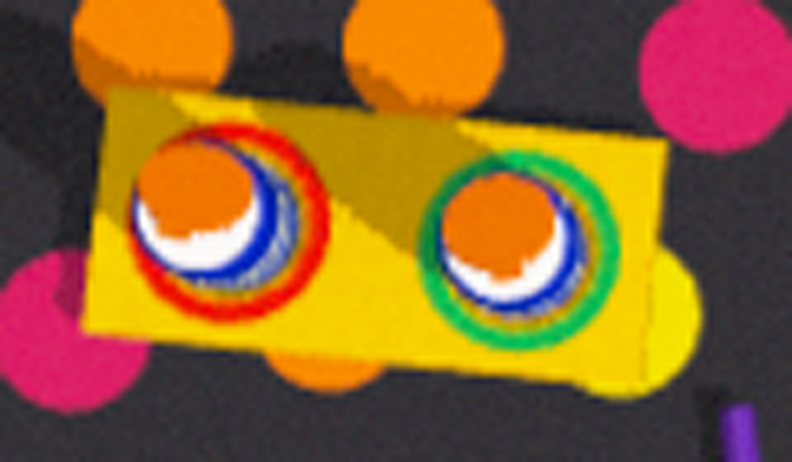

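View pics/cs.png

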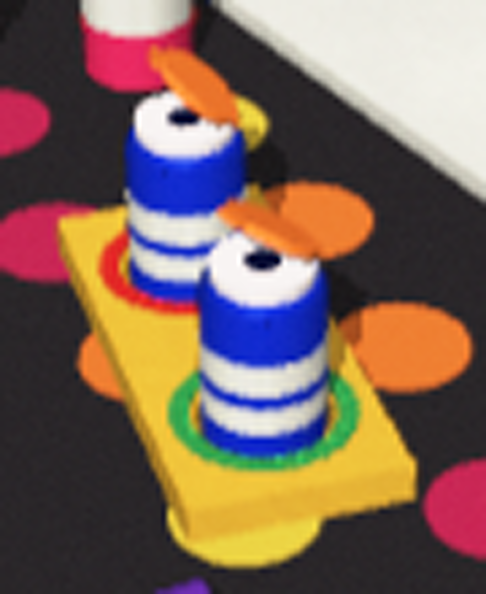

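The crops show both caps open. In both the hinge is on the far (+x world) side, with the low end at about (294,187) for the red bottle and (309,212) for the green in full side pixels. The raised ends are at about (278,174) and (291,203).

```bash
cat > m.py <<'E'
from h import *
def blobs(img,lo,hi,box,smin=110):
    x0,y0,x1,y1=box;hsv=cv2.cvtColor(img,cv2.COLOR_BGR2HSV)
    m=cv2.inRange(hsv,(lo,smin,50),(hi,255,255));k=np.zeros_like(m);k[y0:y1,x0:x1]=m[y0:y1,x0:x1]
    c,_=cv2.findContours(k,cv2.RETR_EXTERNAL,cv2.CHAIN_APPROX_NONE)
    return sorted([a for a in c if len(a)>8],key=cv2.contourArea,reverse=True)
E
python3 - <<'E'
from m import *
T=cams.snapshot("top");S=cams.snapshot("side")
f=lambda p:np.round(np.asarray(p)*1000,1).tolist()
bx={"T":(205,222,308,280),"S":(255,170,335,270)}
# holder outline at z=.02
for n,d in(("T",T),("S",S)):
    m=np.zeros(d["image"].shape[:2],np.uint8)
    for lo,hi in((21,32),):
        b=blobs(d["image"],lo,hi,bx[n]);
    R=cv2.minAreaRect(np.vstack(b[:1])) if n=="T" else None
    if R: 
        p=[plane(d,u,v,.02) for u,v in cv2.boxPoints(R)];print("holder c",f(plane(d,*R[0],.02)));print([f(q[:2]) for q in p])
    for nm,lo,hi in(("green",50,85),("red",0,6)):
        b=blobs(d["image"],lo,hi,bx[n]);c=np.vstack([q for q in b if cv2.contourArea(q)>3 or len(q)>8])
        e=cv2.fitEllipse(cv2.convexHull(c));print(n,nm,len(b),np.round(e[0],1),f(plane(d,*e[0],.02)))
    b=blobs(d["image"],8,18,bx[n],150)
    for c in b[:4]:
        if cv2.contourArea(c)<15: continue
        M=cv2.moments(c);e=cv2.fitEllipse(c);ce=np.array([M["m10"],M["m01"]])/M["m00"]
        a=np.deg2rad(e[2]+90);v=np.array([np.cos(a),np.sin(a)])*e[1][1]/2
        print(n,"cap",cv2.contourArea(c),np.round(ce,1),"axes",np.round(e[1],1),"ends",np.round(ce+v,1),np.round(ce-v,1),[f(plane(d,*(ce+s*v),.107)) for s in(1,-1)])
# plate
for n,d,box in(("T",T,(340,210,420,285)),("S",S,(305,280,415,365))):
    h=cv2.cvtColor(d["image"],cv2.COLOR_BGR2HSV);m=cv2.inRange(h,(0,0,130),(180,60,255))
    k=np.zeros_like(m);k[box[1]:box[3],box[0]:box[2]]=m[box[1]:box[3],box[0]:box[2]]
    c=max(cv2.findContours(k,0,1)[0],key=cv2.contourArea);e=cv2.fitEllipse(cv2.convexHull(c));print(n,"plate",np.round(e[0],1),f(plane(d,*e[0],.012)))
    if n=="T":p0=e[0]
print("plate tri",f(tri(T,p0,S,e[0])))
E
```

```text
holder c [515.2, 143.0, 20.0]
[[473.9, 287.2], [591.7, 274.1], [556.7, -1.8], [439.4, 12.8]]
T green 1 [278.2 252.6] [509.9, 90.4, 20.0]
T red 1 [234.6 248.4] [522.5, 218.9, 20.0]
T cap 195.5 [263.8 226.4] axes [10.7 26.7] ends [250.5 226.1] [277.2 226.6] [[578.7, 161.7, 107.0], [577.3, 87.2, 107.0]]
T cap 175.0 [275.  248.5] axes [14.5 15.8] ends [267.2 249.1] [282.9 248. ] [[514.7, 114.8, 107.0], [517.7, 71.1, 107.0]]
T cap 173.5 [228.9 243. ] axes [15.2 16.1] ends [221.3 240.2] [236.4 245.7] [[539.5, 242.4, 107.0], [524.1, 200.2, 107.0]]
T cap 128.5 [222.5 224.9] axes [ 7.2 27.9] ends [208.5 225.2] [236.4 224.5] [[581.5, 278.5, 107.0], [583.4, 200.8, 107.0]]
S green 1 [298.3 241.1] [510.2, 83.9, 20.0]
S red 1 [278.7 215.4] [505.8, 210.6, 20.0]
S cap 280.0 [324.1 228.6] axes [16.6 22.3] ends [313.2 226.4] [335.  230.8] [[521.3, 18.7, 107.0], [560.8, -17.3, 107.0]]
S cap 252.0 [306.5 205.2] axes [13.  26.2] ends [293.4 204.1] [319.5 206.3] [[515.2, 125.1, 107.0], [571.1, 89.9, 107.0]]
S cap 103.0 [286.3 180.5] axes [ 7.6 18.3] ends [279.3 174.7] [293.3 186.4] [[535.7, 275.6, 107.0], [547.7, 203.5, 107.0]]
S cap 50.5 [267.7 232.9] axes [ 5.8 13.5] ends [264.8 226.8] [270.5 239. ] [[416.4, 62.8, 107.0], [412.4, 13.5, 107.0]]
T plate [380.1 248.2] [522.9, -210.6, 12.0]
S plate [359.7 324.3] [521.0, -221.6, 12.0]
plate tri [525.1, -212.7, 1.0]
```

```bash
cat > mv.py <<'E'
import sys;from h import *
from scipy.spatial.transform import Rotation as R
def go(x,y,z,yaw):
    s=robot.get_state();A=R.from_euler("xyz",s["tool_rot"],degrees=True);B=R.from_euler("xyz",[180,0,yaw],degrees=True)
    d=A.inv().apply(np.array([x,y,z])-s["tool_pos"]);r=(A.inv()*B).as_rotvec(degrees=True)
    print("t",round(s["t"],2),"shift",np.round(d/.2,4),"turn",np.round(r/90,4),"rows",np.linalg.norm(d)/.05,np.linalg.norm(r)/8.59,"F",np.round(s["wrist_force"],2))
if __name__=="__main__": go(*map(float,sys.argv[1:5]))
E
python3 mv.py .532 .217 .26 84.4
python3 - <<'E'
from m import *
import numpy as np
print(1)
E
```

```text
t 0.2 shift [-2.0302 -1.2158 -0.0599] turn [-6.000e-04  5.000e-04  8.084e-01] rows 9.468407640549614 8.469374356633784 F [-0.51 -0.39 -1.73]
1
```

{"api": "apply_moves", "payload": {
  "motion": [
    [-1,[-1,-0.6,-0.06],[0,0,0.4]],
    [-1,[-1,-0.6,-0.06],[0,0,0.4]],
    [-1,[-1,-0.6,-0.06],[0,0,0.4]],
    [-1,[-1,-0.6,-0.06],[0,0,0.4]],
    [-1,[-1,-0.6,-0.06],[0,0,0.4]],
    [-1,[-1,-0.6,-0.06],[0,0,0.4]],
    [-1,[-1,-0.6,-0.06],[0,0,0.4]]
  ]
}}

```text
t: 0.9
tool_pos: [0.3905, 0.4103, 0.2604]
tool_rot: [180.0, -0.0, 121.1]
wrist_force: [-0.9, 0.7, -1.0]
grip_width: 0.0
grip_force: 0.0
```

```bash
python3 mv.py .532 .217 .2 84.4
```

```text
t 0.9 shift [-1.1934  0.1076  0.3015] turn [-1.000e-04 -3.000e-04  4.073e-01] rows 4.942392552828681 4.2674026010797705 F [-0.86  0.66 -1.03]
```

{"api": "apply_moves", "payload": {
  "motion": [
    [-1,[-1,0.1,0],[0,0,0.407]],
    [-1,[-1,0.1,0],[0,0,0.407]],
    [-1,[-1,0.1,0],[0,0,0.407]],
    [-1,[-1,0.1,0],[0,0,0.407]],
    [-1,[-1,0.1,0],[0,0,0.407]],
    [-1,[-1,0.1,0],[0,0,0.407]],
    [-1,[-1,0.1,0],[0,0,0.407]]
  ]
}}

```text
t: 1.6
tool_pos: [0.5094, 0.2525, 0.2598]
tool_rot: [-179.9, -0.1, 84.8]
wrist_force: [-0.5, 0.9, -0.2]
grip_width: 0.003
grip_force: 0.0
```

```bash
python3 mv.py .532 .217 .18 84.4
```

```text
t 1.6 shift [-0.1671  0.1294  0.3988] turn [-0.0011 -0.0006  0.0046] rows 1.8051526706522838 0.04962389619231584 F [-0.54  0.9  -0.19]
```

{"api": "apply_moves", "payload": {
  "motion": [
    [-1,[-0.167,0.129,0.2],[0,0,0.005]],
    [-1,[-0.167,0.129,0.4],[0,0,0.005]],
    [-1,[-0.167,0.129,0.4],[0,0,0.005]],
    [-1,[-0.167,0.129,0.4],[0,0,0.005]]
  ]
}}

```text
t: 2.0
tool_pos: [0.532, 0.2164, 0.1801]
tool_rot: [-179.9, -0.0, 84.3]
wrist_force: [0.9, -0.2, 0.2]
grip_width: 0.0
grip_force: 0.0
```

```bash
python3 - <<'E'
from h import *
S=cams.snapshot("side")["image"];T=cams.snapshot("top")["image"]
a=cv2.resize(S[110:270,220:380],(560,560),interpolation=2);b=cv2.resize(T[210:290,200:240+0],(280,560),interpolation=2)
b=cv2.resize(T[205:285,205:239],(238,560),interpolation=2)
cv2.imwrite("pics/p1.png",np.hstack([a,b]));print(robot.get_state()["tool_pos"])
E
```

```text
[0.53358441 0.21665996 0.18205619]
```

View pics/p1.png

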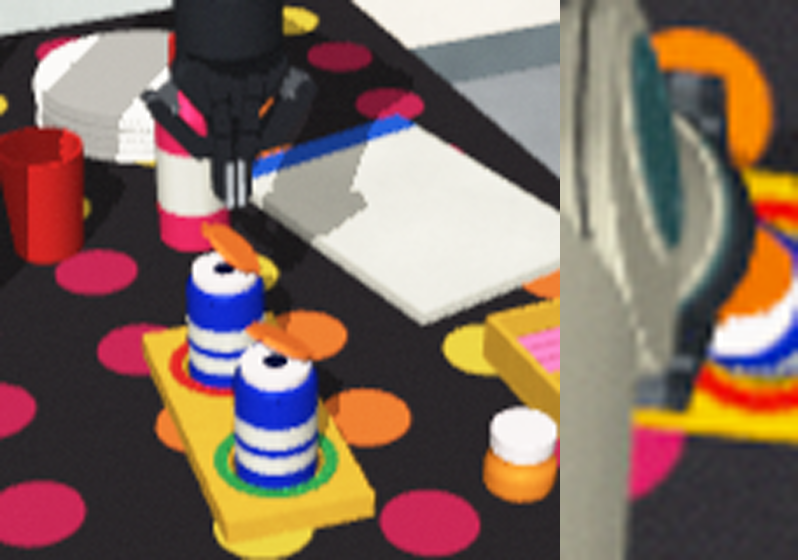

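The closed fingertips are at side crop (237,205), about full pixel (288,169), directly above the red bottle's cap (crop 232,245). The top view is blocked by the arm.

```bash
python3 - <<'E'
from h import *
S=cams.snapshot("side");T=cams.snapshot("top")
print("tip",proj(S,[.5336,.2167,.165]))
for n,X in(("red",[.5225,.2189]),("green",[.5099,.0904])):
    print(n,proj(S,X+[.1]),proj(S,X+[.02]),proj(S,[X[0]+.01,X[1],.112]))
print(tri(T,(228.9,243.0),S,(286.3,180.5)),tri(T,(275,248.5),S,(299.8,207.6)))
E
```

```text
tip [286.07330895 165.85132874]
red [282.446049   187.79821894] [283.22501867 212.49733386] [285.82517154 183.15650709]
green [296.90321987 214.06226154] [297.16932436 239.67388712] [300.60942924 209.12262762]
[0.53216101 0.2183913  0.12047216] [0.51687031 0.09176807 0.11640534]
```

{"api": "apply_moves", "payload": {
  "motion": [
    [-1,[0,0,0.04],[0,0,0]],
    [-1,[0,0,0.08],[0,0,0]],
    [-1,[0,0,0.12],[0,0,0]],
    [-1,[0,0,0.16],[0,0,0]],
    [-1,[0,0,0.19],[0,0,0]],
    [-1,[0,0,0.22],[0,0,0]],
    [-1,[0,0,0.24],[0,0,0]],
    [-1,[0,0,0.25],[0,0,0]]
  ]
}}

```text
t: 3.0
tool_pos: [0.5328, 0.2142, 0.1298]
tool_rot: [-180.0, 0.0, 84.1]
wrist_force: [-0.9, 0.1, 1.8]
grip_width: 0.002
grip_force: 0.5
```

{"api": "apply_moves", "payload": {
  "motion": [
    [-1,[0,0,0.01],[0,0,0]],
    [-1,[0,0,0.01],[0,0,0]]
  ]
}}

```text
t: 3.2
tool_pos: [0.5337, 0.2144, 0.1293]
tool_rot: [179.9, -0.1, 84.1]
wrist_force: [-1.6, -0.3, 6.9]
grip_width: 0.004
grip_force: 3.2
```

{"api": "apply_moves", "payload": {
  "motion": [
    [-1,[0,0,0.01],[0,0,0]],
    [-1,[0,0,0.01],[0,0,0]],
    [-1,[0,0,0.01],[0,0,0]]
  ]
}}

```text
t: 3.5
tool_pos: [0.5345, 0.2145, 0.1292]
tool_rot: [179.8, -0.1, 84.1]
wrist_force: [-3.0, -0.7, 19.1]
grip_width: 0.0
grip_force: 9.7
```

{"api": "apply_moves", "payload": {
  "motion": [
    [-1,[0,0,-0.15],[0,0,0]],
    [-1,[0,0,-0.3],[0,0,0]],
    [-1,[0,0,-0.3],[0,0,0]]
  ]
}}

```text
t: 3.8
tool_pos: [0.536, 0.2148, 0.1902]
tool_rot: [179.6, -0.2, 84.1]
wrist_force: [0.7, -0.3, 0.6]
grip_width: -0.004
grip_force: 0.0
```

```bash
python3 mv.py .521 .089 .19 84.4;python3 mv.py .521 .089 .16 84.4
```

```text
t 3.8 shift [-0.6334 -0.0096 -0.0015] turn [ 0.0047 -0.0023 -0.0038] rows 2.533816978300031 0.06763013130779068 F [ 0.67 -0.25  0.62]
t 3.8 shift [-0.6339 -0.0107  0.1485] turn [ 0.0047 -0.0023 -0.0038] rows 2.6046913089401316 0.06763013130779068 F [ 0.67 -0.25  0.62]
```

{"api": "apply_moves", "payload": {
  "motion": [
    [-1,[-0.633,-0.01,0],[0.005,-0.002,-0.004]],
    [-1,[-0.633,-0.01,0],[0.005,-0.002,-0.004]],
    [-1,[-0.633,-0.01,0],[0.005,-0.002,-0.004]],
    [-1,[-0.633,-0.01,0],[0.005,-0.002,-0.004]],
    [-1,[-0.633,-0.01,0],[0.005,-0.002,-0.004]]
  ]
}}

```text
t: 4.3
tool_pos: [0.5181, 0.0883, 0.186]
tool_rot: [-179.5, 0.2, 84.4]
wrist_force: [0.2, 0.4, -0.6]
grip_width: 0.002
grip_force: 0.0
```

{"api": "apply_moves", "payload": {
  "motion": [
    [-1,[0,0,0.05],[0,0,0]],
    [-1,[0,0,0.1],[0,0,0]],
    [-1,[0,0,0.15],[0,0,0]],
    [-1,[0,0,0.19],[0,0,0]],
    [-1,[0,0,0.23],[0,0,0]],
    [-1,[0,0,0.26],[0,0,0]],
    [-1,[0,0,0.28],[0,0,0]],
    [-1,[0,0,0.295],[0,0,0]]
  ]
}}

```text
t: 5.1
tool_pos: [0.5182, 0.0883, 0.1286]
tool_rot: [-179.6, 0.1, 84.4]
wrist_force: [-6.4, 0.1, 35.6]
grip_width: 0.001
grip_force: 18.2
```

{"api": "apply_moves", "payload": {
  "motion": [
    [-1,[0,0,0.01],[0,0,0]],
    [-1,[0,0,0.015],[0,0,0]],
    [-1,[0,0,0.015],[0,0,0]]
  ]
}}

```text
t: 5.4
tool_pos: [0.5196, 0.0884, 0.1287]
tool_rot: [-179.8, -0.0, 84.4]
wrist_force: [-6.6, 0.0, 37.4]
grip_width: 0.004
grip_force: 18.8
```

{"api": "apply_moves", "payload": {
  "motion": [
    [-1,[0,0,-0.2],[0,0,0]],
    [-1,[0,0,-0.4],[0,0,0]],
    [0,[-0.5,0,-0.6],[0,0,0]],
    [1,[-1,0,-0.6],[0,0,0]],
    [1,[-1,0,-0.6],[0,0,0]],
    [1,[-1,0,-0.6],[0,0,0]],
    [1,[-1,0,-0.6],[0,0,0]],
    [1,[-1,0,-0.6],[0,0,0]]
  ]
}}

```text
t: 6.2
tool_pos: [0.499, -0.1124, 0.2454]
tool_rot: [-179.6, 0.2, 84.2]
wrist_force: [0.0, 1.0, -1.0]
grip_width: 0.998
grip_force: 0.0
```

```bash
python3 - <<'E'
from m import *
S=cams.snapshot("side");T=cams.snapshot("top")
a=cv2.resize(S["image"][170:270,245:345],(500,500),interpolation=2);b=cv2.resize(T["image"][215:285,200:320],(298*0+290,170),interpolation=2)
c=np.zeros((500,290,3),np.uint8);c[:170]=b;cv2.imwrite("pics/p2.png",np.hstack([a,c]))
for n,d,box in(("T",T,(215,230,295,262)),("S",S,(262,172,320,225))):
    for c in blobs(d["image"],8,18,box,150)[:5]:
        M=cv2.moments(c)
        if M["m00"]>15: print(n,M["m00"],np.round([M["m10"]/M["m00"],M["m01"]/M["m00"]],2),cv2.boundingRect(c))
print(robot.get_state()["tool_pos"])
E
```

```text
T 233.0 [229.22 246.55] (221, 236, 26, 26)
T 209.5 [275.73 250.66] (268, 241, 17, 21)
T 24.0 [264.5  230.82] (255, 230, 18, 3)
S 179.0 [297.9  210.64] (288, 200, 19, 18)
S 141.0 [283.42 185.24] (273, 180, 22, 11)
S 34.5 [315.73 205.57] (313, 200, 6, 12)
[ 0.49931533 -0.10902228  0.24467431]
```

View pics/p2.png

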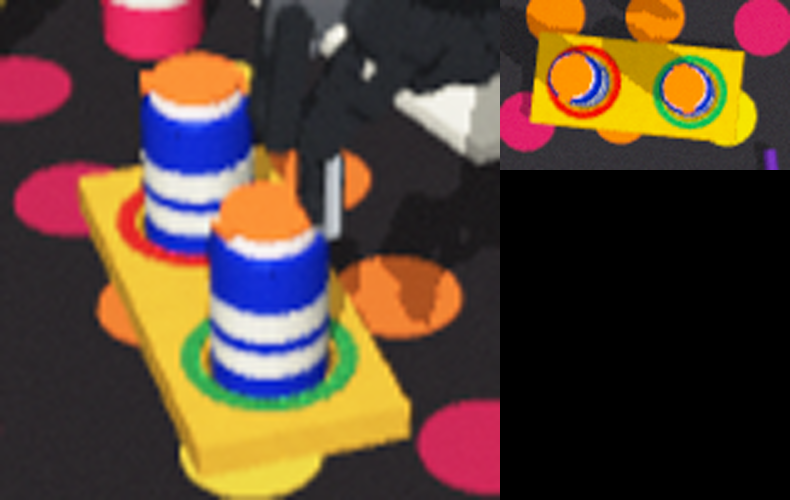

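Both caps lie flat. In full side pixels their centres are at about (284,185) for red and (298,212) for green. In the top view they are at about (229,246) and (276,251).

```bash
python3 - <<'E'
from h import *
S=cams.snapshot("side");T=cams.snapshot("top")
for n,t,s in(("red",(228.8,246.4),(283.6,185.4)),("green",(275.7,250.7),(297.7,212.2))):
    print(n,tri(T,t,S,s),plane(T,*t,.112),plane(S,*s,.112))
E
python3 mv.py .5225 .2189 .25 84.4
```

```text
red [0.52437344 0.22079807 0.10586611] [0.52189768 0.22053633 0.112     ] [0.52284241 0.2106208  0.112     ]
green [0.51116799 0.09083392 0.1048968 ] [0.50979624 0.09065215 0.112     ] [0.50812474 0.08098459 0.112     ]
t 6.4 shift [ 1.6397 -0.0388 -0.0305] turn [-0.0055  0.0013  0.0023] rows 6.561613730194518 0.06361042086470751 F [-0.1   0.18  0.22]
```

{"api": "apply_moves", "payload": {
  "motion": [
    [1,[0.8,-0.02,-0.015],[0,0,0]],
    [1,[0.8,-0.02,-0.015],[0,0,0]],
    [1,[0.8,-0.02,-0.015],[0,0,0]],
    [1,[0.8,-0.02,-0.015],[0,0,0]],
    [1,[0.8,-0.02,-0.015],[0,0,0]]
  ]
}}

```text
t: 6.9
tool_pos: [0.5104, 0.0533, 0.247]
tool_rot: [-179.5, 0.1, 84.9]
wrist_force: [-0.1, -0.8, -0.6]
grip_width: 0.999
grip_force: 0.0
```

```bash
python3 mv.py .5225 .2195 .25 84.4
```

```text
t 6.9 shift [ 0.8331 -0.0141 -0.017 ] turn [-0.0056  0.0015  0.0053] rows 3.3334727288726373 0.08224531188555272 F [-0.13 -0.84 -0.65]
```

{"api": "apply_moves", "payload": {
  "motion": [
    [1,[0.833,-0.014,0],[-0.004,0.001,0.005]],
    [1,[0.833,-0.014,0],[-0.004,0.001,0.005]],
    [1,[0.833,-0.014,0],[-0.004,0.001,0.005]],
    [1,[0.833,-0.014,0],[-0.004,0.001,0.005]],
    [1,[0.833,-0.014,0],[-0.004,0.001,0.005]],
    [1,[0.833,-0.014,0],[-0.004,0.001,0.005]],
    [1,[0.833,-0.014,0],[-0.004,0.001,0.005]]
  ]
}}

```text
t: 7.6
tool_pos: [0.5244, 0.2122, 0.247]
tool_rot: [-179.9, 0.2, 83.8]
wrist_force: [-0.2, -0.9, -0.1]
grip_width: 0.997
grip_force: 0.0
```

```bash
python3 mv.py .5225 .2195 .08 84.4;python3 mv.py .5225 .2195 .08 84.4
```

```text
t 7.6 shift [ 0.0377 -0.0124  0.8351] turn [-0.0009  0.002  -0.0072] rows 3.344305973947511 0.0788056512610939 F [-0.18 -0.95 -0.09]
t 7.6 shift [ 0.0377 -0.0124  0.8351] turn [-0.0009  0.002  -0.0072] rows 3.344305973947511 0.0788056512610939 F [-0.18 -0.95 -0.09]
```

{"api": "apply_moves", "payload": {
  "motion": [
    [1,[0.02,-0.01,0.2],[0,0,0]],
    [1,[0.02,-0.01,0.4],[0,0,0]],
    [1,[0.02,-0.01,0.5],[0,0,0]],
    [1,[0.02,-0.01,0.5],[0,0,0]],
    [1,[0.02,-0.01,0.5],[0,0,0]]
  ]
}}

```text
t: 8.1
tool_pos: [0.5231, 0.2178, 0.1476]
tool_rot: [-179.9, 0.1, 83.8]
wrist_force: [1.2, -0.2, 0.3]
grip_width: 1.001
grip_force: 0.0
```

```bash
python3 - <<'E'
from h import *
P=[]
for i in range(4):
    P.append(np.r_[robot.get_state()["tool_pos"],robot.get_state()["tool_rot"]])
    d=cams.snapshot("side")
print(np.round(P,4))
E
python3 mv.py .5225 .2195 .08 84.4
```

```text
[[ 5.231000e-01  2.178000e-01  1.476000e-01 -1.799457e+02  1.214000e-01
   8.383870e+01]
 [ 5.236000e-01  2.183000e-01  1.483000e-01  1.799706e+02  6.040000e-02
   8.387230e+01]
 [ 5.237000e-01  2.188000e-01  1.486000e-01  1.799374e+02  2.490000e-02
   8.389920e+01]
 [ 5.236000e-01  2.191000e-01  1.486000e-01  1.799324e+02  1.010000e-02
   8.392540e+01]]
t 8.3 shift [ 0.0004 -0.005   0.3426] turn [ 0.0006  0.0001 -0.005 ] rows 1.3704551927874669 0.05275223405204702 F [-0.59  0.07  0.51]
```

{"api": "apply_moves", "payload": {
  "motion": [
    [1,[0,-0.005,0.15],[0,0,-0.005]],
    [1,[0,-0.005,0.28],[0,0,-0.005]],
    [1,[0,-0.005,0.34],[0,0,-0.005]],
    [1,[0,-0.005,0.34],[0,0,-0.005]],
    [1,[0,-0.005,0.34],[0,0,-0.005]],
    [1,[0,-0.005,0.34],[0,0,-0.005]],
    [1,[0,-0.005,0.34],[0,0,-0.005]]
  ]
}}

```text
t: 9.0
tool_pos: [0.522, 0.2197, 0.0801]
tool_rot: [180.0, 0.0, 84.4]
wrist_force: [-0.6, 0.1, 0.8]
grip_width: 1.002
grip_force: 0.0
```

{"api": "apply_moves", "payload": {
  "motion": [
    [-1,[0,0,0],[0,0,0]],
    [-1,[0,0,0],[0,0,0]],
    [-1,[0,0,0],[0,0,0]],
    [-1,[0,0,0],[0,0,0]],
    [-1,[0,0,0],[0,0,0]],
    [-1,[0,0,0],[0,0,0]]
  ],
  "grip_force": 40
}}

```text
t: 9.6
tool_pos: [0.5222, 0.2195, 0.0798]
tool_rot: [180.0, 0.0, 84.4]
wrist_force: [0.3, -0.4, 5.6]
grip_width: 0.692
grip_force: 41.8
```

{"api": "apply_moves", "payload": {
  "motion": [
    [-1,[0,0,-0.04],[0,0,0]],
    [-1,[0,0,-0.1],[0,0,0]],
    [-1,[0,0,-0.17],[0,0,0]],
    [-1,[0,0,-0.24],[0,0,0]],
    [-1,[0,0,-0.29],[0,0,0]],
    [-1,[0,0,-0.31],[0,0,0]],
    [-1,[0,0,-0.31],[0,0,0]],
    [-1,[0,0,-0.31],[0,0,0]]
  ]
}}

```text
t: 10.4
tool_pos: [0.521, 0.2195, 0.1407]
tool_rot: [-179.9, 0.1, 84.4]
wrist_force: [-0.3, 0.2, -0.8]
grip_width: 0.69
grip_force: 43.4
```

{"api": "apply_moves", "payload": {
  "motion": [
    [-1,[0,0,0],[0,0,0]],
    [-1,[0,0,0],[0,0,0]],
    [-1,[0,0,0],[0,0,0]],
    [-1,[0,0,0],[0,0,0]],
    [-1,[0,0,0],[0,0,0]],
    [-1,[0,0,0],[0,0,0]]
  ]
}}

```text
t: 11.0
tool_pos: [0.5213, 0.2195, 0.1409]
tool_rot: [-179.9, 0.1, 84.4]
wrist_force: [-0.3, 0.7, -1.0]
grip_width: 0.691
grip_force: 43.4
```

```bash
python3 - <<'E'
from h import *
W=[]
for i in range(8):
    s=robot.get_state();W.append(np.r_[s["wrist_force"],s["tool_pos"],s["grip_width"],s["tau"][1]])
    d=cams.snapshot("side")
print(np.round(np.mean(W,0),4),np.std(W,0)[:3])
cv2.imwrite("pics/lift_red.png",d["image"])
E
```

```text
[ -0.167   -0.0707  -1.4128   0.5214   0.2195   0.141    0.6872 -52.1182] [0.44741174 0.52919941 0.40074011]
```

The red-seat bottle weighs about 0.14 kg, so it is the light one. Setting it back.

{"api": "apply_moves", "payload": {
  "motion": [
    [-1,[0,0,0.07],[0,0,0]],
    [-1,[0,0,0.14],[0,0,0]],
    [-1,[0,0,0.21],[0,0,0]],
    [-1,[0,0,0.26],[0,0,0]],
    [-1,[0,0,0.29],[0,0,0]],
    [-1,[0,0,0.305],[0,0,0]],
    [-1,[0,0,0.31],[0,0,0]],
    [-1,[0,0,0.31],[0,0,0]]
  ]
}}

```text
t: 12.2
tool_pos: [0.5207, 0.2193, 0.0797]
tool_rot: [-179.8, 0.1, 84.4]
wrist_force: [-2.8, -0.3, 5.4]
grip_width: 0.686
grip_force: 43.0
```

{"api": "apply_moves", "payload": {
  "motion": [
    [-1,[0,0,0],[0,0,0]],
    [-1,[0,0,0],[0,0,0]],
    [-1,[0,0,0],[0,0,0]]
  ]
}}

```text
t: 12.5
tool_pos: [0.5207, 0.2193, 0.0797]
tool_rot: [-179.8, 0.1, 84.4]
wrist_force: [-1.3, -1.6, 5.1]
grip_width: 0.69
grip_force: 43.1
```

Seated: the supporting force is back and z matches the original. Releasing and rising.

{"api": "apply_moves", "payload": {
  "motion": [
    [0.85,[0,0,0],[0,0,0]],
    [1,[0,0,0],[0,0,0]],
    [1,[0,0,0],[0,0,0]],
    [1,[0,0,0],[0,0,0]],
    [1,[0,0,0],[0,0,0]]
  ]
}}

```text
t: 13.0
tool_pos: [0.5213, 0.2194, 0.0789]
tool_rot: [-179.9, 0.1, 84.4]
wrist_force: [-0.0, 0.2, -0.7]
grip_width: 1.001
grip_force: 0.0
```

{"api": "apply_moves", "payload": {
  "motion": [
    [1,[0,0,-0.1],[0,0,0]],
    [1,[0,0,-0.3],[0,0,0]],
    [1,[0,0,-0.5],[0,0,0]],
    [1,[0,0,-0.5],[0,0,0]],
    [1,[0,0,-0.5],[0,0,0]],
    [1,[0,0,-0.5],[0,0,0]]
  ]
}}

```text
t: 13.6
tool_pos: [0.5206, 0.2194, 0.178]
tool_rot: [-179.8, 0.1, 84.4]
wrist_force: [0.5, 0.6, -1.2]
grip_width: 0.997
grip_force: 0.0
```

```bash
python3 mv.py .510 .0905 .18 84.4
```

```text
t 13.6 shift [-0.6466  0.0098 -0.0083] turn [-0.0021  0.0015  0.0004] rows 2.587053314165831 0.02750025220762439 F [ 0.49  0.57 -1.23]
```

{"api": "apply_moves", "payload": {
  "motion": [
    [1,[-0.645,0.01,0],[-0.002,0.001,0]],
    [1,[-0.645,0.01,0],[-0.002,0.001,0]],
    [1,[-0.645,0.01,0],[-0.002,0.001,0]],
    [1,[-0.645,0.01,0],[-0.002,0.001,0]],
    [1,[-0.645,0.01,0],[-0.002,0.001,0]],
    [1,[-0.645,0.01,0],[-0.002,0.001,0]],
    [1,[-0.645,0.01,0],[-0.002,0.001,0]],
    [1,[-0.645,0.01,0],[-0.002,0.001,0]]
  ]
}}

```text
t: 14.4
tool_pos: [0.5108, 0.0922, 0.1789]
tool_rot: [179.9, -0.0, 84.5]
wrist_force: [-0.3, -0.8, -0.6]
grip_width: 0.997
grip_force: 0.0
```

```bash
python3 mv.py .510 .0905 .08 84.4
```

```text
t 14.4 shift [-0.0087 -0.0037  0.4943] turn [ 0.0007 -0.0001  0.0017] rows 1.9773879570258779 0.019017094564794612 F [-0.34 -0.81 -0.56]
```

{"api": "apply_moves", "payload": {
  "motion": [
    [1,[-0.005,-0.003,0.15],[0,0,0]],
    [1,[-0.005,-0.003,0.3],[0,0,0]],
    [1,[-0.005,-0.003,0.42],[0,0,0]],
    [1,[-0.005,-0.003,0.495],[0,0,0]],
    [1,[-0.005,-0.003,0.495],[0,0,0]],
    [1,[-0.005,-0.003,0.495],[0,0,0]],
    [1,[-0.005,-0.003,0.495],[0,0,0]],
    [1,[-0.005,-0.003,0.495],[0,0,0]]
  ]
}}

```text
t: 15.2
tool_pos: [0.511, 0.0903, 0.0811]
tool_rot: [179.8, -0.0, 84.4]
wrist_force: [0.1, -0.3, 0.2]
grip_width: 1.001
grip_force: 0.0
```

{"api": "apply_moves", "payload": {
  "motion": [
    [-1,[0,0,0],[0,0,0]],
    [-1,[0,0,0],[0,0,0]],
    [-1,[0,0,0],[0,0,0]],
    [-1,[0,0,0],[0,0,0]],
    [-1,[0,0,0],[0,0,0]],
    [-1,[0,0,0],[0,0,0]]
  ],
  "grip_force": 45
}}

```text
t: 15.8
tool_pos: [0.5111, 0.0901, 0.0811]
tool_rot: [179.8, -0.0, 84.4]
wrist_force: [0.2, -0.2, 6.7]
grip_width: 0.687
grip_force: 46.9
```

{"api": "apply_moves", "payload": {
  "motion": [
    [-1,[0,0,-0.04],[0,0,0]],
    [-1,[0,0,-0.1],[0,0,0]],
    [-1,[0,0,-0.17],[0,0,0]],
    [-1,[0,0,-0.24],[0,0,0]],
    [-1,[0,0,-0.29],[0,0,0]],
    [-1,[0,0,-0.31],[0,0,0]],
    [-1,[0,0,-0.31],[0,0,0]],
    [-1,[0,0,-0.31],[0,0,0]]
  ]
}}

```text
t: 16.6
tool_pos: [0.5098, 0.0901, 0.1418]
tool_rot: [180.0, 0.0, 84.4]
wrist_force: [0.3, 0.1, -5.0]
grip_width: 0.687
grip_force: 50.0
```

{"api": "apply_moves", "payload": {
  "motion": [
    [-1,[0,0,0],[0,0,0]],
    [-1,[0,0,0],[0,0,0]],
    [-1,[0,0,0],[0,0,0]],
    [-1,[0,0,0],[0,0,0]],
    [-1,[0,0,0],[0,0,0]],
    [-1,[0,0,0],[0,0,0]]
  ]
}}

```text
t: 17.2
tool_pos: [0.5102, 0.09, 0.1421]
tool_rot: [179.9, -0.0, 84.4]
wrist_force: [-0.3, -0.8, -4.4]
grip_width: 0.69
grip_force: 50.0
```

```bash
python3 - <<'E'
from h import *
W=[]
for i in range(8):
    s=robot.get_state();W.append(np.r_[s["wrist_force"],s["tool_pos"],s["grip_width"],s["tau"][1]])
    d=cams.snapshot("side")
print(np.round(np.mean(W,0),4),np.std(W,0)[:3])
cv2.imwrite("pics/lift_green.png",cv2.resize(d["image"][110:290,220:380],None,fx=3.3,fy=3.3,interpolation=2))
E
```

```text
[-2.21300e-01  7.00000e-04 -4.60590e+00  5.10200e-01  9.00000e-02
  1.42200e-01  6.85700e-01 -4.93369e+01] [0.35947237 0.49542459 0.42268867]
```

View pics/lift_green.png

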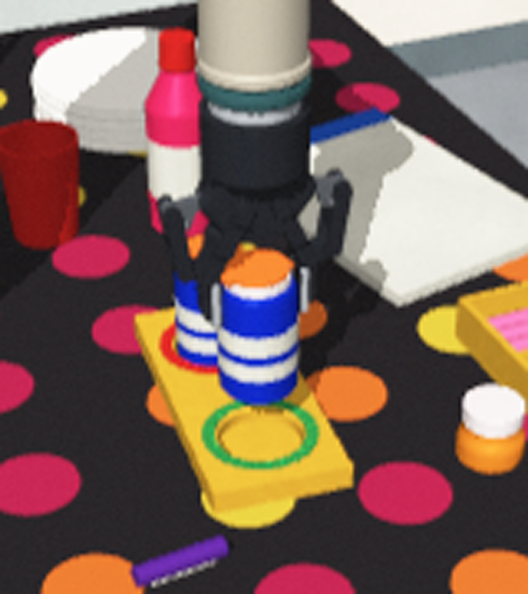

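The picture shows the green-seat bottle held upright clear of its recess, with its cap shut and the red one standing behind. It weighs about 0.46 kg, so green is the heavier. I'll set it back as asked, release it, and grip it again.

{"api": "apply_moves", "payload": {
  "motion": [
    [-1,[0,0,0.07],[0,0,0]],
    [-1,[0,0,0.14],[0,0,0]],
    [-1,[0,0,0.21],[0,0,0]],
    [-1,[0,0,0.26],[0,0,0]],
    [-1,[0,0,0.29],[0,0,0]],
    [-1,[0,0,0.305],[0,0,0]],
    [-1,[0,0,0.31],[0,0,0]],
    [-1,[0,0,0.31],[0,0,0]]
  ]
}}

```text
t: 18.4
tool_pos: [0.5102, 0.09, 0.0811]
tool_rot: [179.9, -0.0, 84.4]
wrist_force: [-1.9, -1.3, 4.4]
grip_width: 0.687
grip_force: 50.5
```

{"api": "apply_moves", "payload": {
  "motion": [
    [-1,[0,0,0],[0,0,0]],
    [-1,[0,0,0],[0,0,0]],
    [-1,[0,0,0],[0,0,0]]
  ]
}}

```text
t: 18.7
tool_pos: [0.5103, 0.09, 0.0811]
tool_rot: [179.9, -0.0, 84.4]
wrist_force: [-2.3, -1.1, 5.9]
grip_width: 0.69
grip_force: 50.9
```

{"api": "apply_moves", "payload": {
  "motion": [
    [0.85,[0,0,0],[0,0,0]],
    [0.85,[0,0,0],[0,0,0]],
    [0.85,[0,0,0],[0,0,0]],
    [0.85,[0,0,0],[0,0,0]],
    [0.85,[0,0,0],[0,0,0]],
    [0.85,[0,0,0],[0,0,0]]
  ]
}}

```text
t: 19.3
tool_pos: [0.5104, 0.09, 0.0801]
tool_rot: [179.9, 0.0, 84.4]
wrist_force: [-0.4, -0.5, -0.2]
grip_width: 0.926
grip_force: 0.0
```

{"api": "apply_moves", "payload": {
  "motion": [
    [-1,[0,0,0],[0,0,0]],
    [-1,[0,0,0],[0,0,0]],
    [-1,[0,0,0],[0,0,0]],
    [-1,[0,0,0],[0,0,0]],
    [-1,[0,0,0],[0,0,0]],
    [-1,[0,0,0],[0,0,0]]
  ]
}}

```text
t: 19.9
tool_pos: [0.5106, 0.09, 0.0805]
tool_rot: [179.9, -0.0, 84.4]
wrist_force: [-0.2, -0.1, 4.4]
grip_width: 0.684
grip_force: 47.8
```

{"api": "apply_moves", "payload": {
  "motion": [
    [-1,[0,0,-0.05],[0,0,0]],
    [-1,[0,0,-0.13],[0,0,0]],
    [-1,[0,0,-0.22],[0,0,0]],
    [-1,[0,0,-0.32],[0,0,0]],
    [-1,[0,0,-0.42],[0,0,0]],
    [-1,[0,0,-0.5],[0,0,0]],
    [-1,[0,0,-0.5],[0,0,0]],
    [-1,[0,0,-0.5],[0,0,0]]
  ]
}}

```text
t: 20.7
tool_pos: [0.5095, 0.0901, 0.1798]
tool_rot: [180.0, 0.0, 84.4]
wrist_force: [-1.1, -0.1, -5.4]
grip_width: 0.686
grip_force: 50.3
```

```bash
python3 mv.py .523 -.211 .18 84.4; python3 - <<'E'
from m import *
T=cams.snapshot("top")
for n,b in(("green",(440,205,485,245)),("teal",(465,270,515,310))):pass
print(plane(T,455,232,.03),plane(T,480,285,.03),plane(T,303,198,.04),plane(T,312,288,.01))
E
```

```text
t 20.7 shift [-1.4921e+00  2.1280e-01 -9.0000e-04] turn [0.0004 0.     0.0005] rows 6.028710178699651 0.006740688765895766 F [-1.05 -0.07 -5.35]
[ 0.56902648 -0.42834537  0.03      ] [ 0.41408166 -0.4976934   0.03      ] [0.66864052 0.01700899 0.04      ] [ 0.40583214 -0.00889669  0.01      ]
```

{"api": "apply_moves", "payload": {
  "motion": [
    [-1,[-0.05,0.007,0],[0,0,0]],
    [-1,[-0.15,0.02,0],[0,0,0]],
    [-1,[-0.27,0.038,0],[0,0,0]],
    [-1,[-0.39,0.055,0],[0,0,0]],
    [-1,[-0.51,0.072,0],[0,0,0]],
    [-1,[-0.63,0.09,0],[0,0,0]],
    [-1,[-0.72,0.103,0],[0,0,0]],
    [-1,[-0.75,0.107,0],[0,0,0]]
  ]
}}

```text
t: 21.55
tool_pos: [0.5161, -0.065, 0.1795]
tool_rot: [180.0, 0.1, 84.2]
wrist_force: [0.1, -0.6, -4.8]
grip_width: 0.687
grip_force: 50.2
```

{"api": "apply_moves", "payload": {
  "motion": [
    [-1,[-0.05,0.007,0],[0,0,0]],
    [-1,[-0.15,0.02,0],[0,0,0]],
    [-1,[-0.27,0.038,0],[0,0,0]],
    [-1,[-0.39,0.055,0],[0,0,0]],
    [-1,[-0.51,0.072,0],[0,0,0]],
    [-1,[-0.63,0.09,0],[0,0,0]],
    [-1,[-0.71,0.101,0],[0,0,0]],
    [-1,[-0.742,0.106,0],[0,0,0]]
  ]
}}

```text
t: 22.35
tool_pos: [0.5233, -0.2127, 0.18]
tool_rot: [179.9, 0.0, 84.3]
wrist_force: [-0.5, 0.1, -5.1]
grip_width: 0.682
grip_force: 50.2
```

{"api": "apply_moves", "payload": {
  "motion": [
    [-1,[0,0,0],[0,0,0]],
    [-1,[0,0,0],[0,0,0]],
    [-1,[0,0,0],[0,0,0]],
    [-1,[0,0,0],[0,0,0]],
    [-1,[0,0,0],[0,0,0]]
  ]
}}

```text
t: 22.85
tool_pos: [0.5238, -0.2103, 0.1802]
tool_rot: [179.9, -0.0, 84.5]
wrist_force: [0.1, -0.7, -5.1]
grip_width: 0.681
grip_force: 50.2
```

```bash
python3 mv.py .523 -.211 .178 84.4; python3 - <<'E'
from m import *
S=cams.snapshot("side")
cv2.imwrite("pics/end.png",cv2.resize(S["image"][140:380,220:480],None,fx=2.4,fy=2.4,interpolation=2))
E
```

```text
t 22.85 shift [-0.0036 -0.0035  0.0112] turn [ 0.001  -0.0002  0.001 ] rows 0.04906376117161118 0.014905457507193345 F [ 0.09 -0.7  -5.09]
```

View pics/end.png

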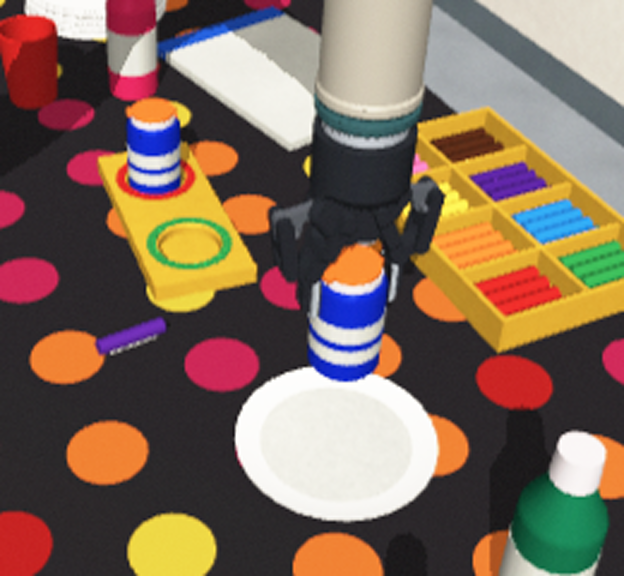

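The heavy bottle hangs upright over the plate (crop 345,380 above plate centre 338,442), with its cap shut. The light one stands in the red seat with its cap shut, and nothing else in view has moved.

```bash
python3 -c "
from rig import robot
print(robot.finish_job())"
```

```text
the job is handed in; nothing more can be done
None
```

I shut both caps and hefted both bottles in order. The green-seat bottle is the heavier (about 0.46 kg against 0.14 kg) and was handed in held upright about 10 cm above the middle of the single white plate, with the lighter one standing in its red seat.

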